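# Clamp the glued magnetic catch in the hand-cranked cam clamp

## Robot

A 6-joint arm with a two-finger parallel gripper is mounted at the origin on the work surface. World frame = base frame: x ahead of the robot, y to its left, z up, the work surface at z = 0. Lengths are in mm, angles in rad, forces in N, time in s.
With the tool pointing down it reaches from about 325 to 775 mm from the base axis. Payload 9.3 kg.
Tool frame: the origin (TCP) lies at the very end of the fingers, on their centre line; the grasp point (between the pads) lies 19 mm behind it; z points along the fingers, y is the line along which they close (so a half turn about z gives the same grasp; the last joint's range is limited). The gripper opens to 85 mm and grips with 20 to 120 N. Pads are 22 mm wide; open, the fingers measure 114 mm over their backs; the gripper's body (76 mm by 85 mm) begins 54 mm behind the grasp point. The pads swing forward as they close: fully open they stand 13 mm farther back than shut.
Start: joints at [-1.365, 0.259, 0.021, 1.334, 0, 1.418], TCP at [193.126, -514.975, 231.279] pointing down, gripper open.
Joint ranges: [-3.04, 3.04], [-0.91, 1.82], [-1.04, 1.36], [-1.92, 1.95], [-1.52, 1.45], [-3.14, 3.14]. Speed limits (rad/s): [2.22, 2.22, 2.79, 3.14, 3.14, 3.14].

## Interface

Orientations are given as [roll, pitch, yaw] about the fixed x, y, z axes, in that order (R = Rz(yaw) Ry(pitch) Rx(roll)).
In Python, from plant import bot, eyes gives the robot as it stands.
- The arm moves only by the tool carry_out, never from a script. Its argument "motion" is one flat list of numbers, 7 for each row, row after row: the shift along the tool's x, y, z in units of 30 mm (1.0 is 30 mm), then the turn, a rotation vector about the tool's x, y, z in units of 6 degrees (1.0 is 6 degrees), then the opening, from 0 (shut) to 1 (fully open). A call has exactly 8 rows; each row is the pose to reach, as a shift and turn from the pose commanded when the call began, along the tool's axes at that moment; what a row does not reach only later rows make up. A row lasts 1/8 s, in which the tool goes at most 62.5 mm and 10.7 degrees, less where a joint would pass 70% of its speed; a pose out of reach is approached as far as the arm can. A call with a gripper value outside its range is refused whole. The fingers move at their own pace and stop on an object; the grip force is fixed at half the most. Time passes only in rows, so rows that repeat a pose let the fingers close, or fill a call up. It gives the time, the measured TCP pose, the force, the opening and the grip force at its end, in the units of the state.
- bot.get_obs(): the state, without advancing time (a new reading comes with each control period).
- eyes.grab_frame(name): name is "scene" or "top"; returns the picture (420x560x3 uint8, red, green, blue); there is no depth.
- eyes.get_calibration(name): a dict with "fovy" (degrees; the focal length in pixels is half the picture's height over the tangent of half this angle, whatever the lens; pixels are square), "cx", "cy" (the principal point, pixels), "dist_coeffs" ([k1, k2, p1, p2, k3] as OpenCV has them; the pictures are not rectified), "T" (4x4, takes a point from camera to world coordinates). Camera axes: x right, y up, looking along -z (the intrinsics and any distortion apply to the point x, -y, -z); pixel columns grow to the right and rows downward; lengths in mm; the calibration is good to about 2 mm. A picture is of the moment at which its call begins. get_calibration takes no time and is no camera call.
- bot.finish_job(): hands the job in; it is judged then, once.
The state is a dict: "time_s": time; "qpos": joint angles; "qd": joint speeds; "joint_efforts": joint torques, N m; "tcp_pos": TCP position; "orientation": TCP orientation; "contact_force": force on the tool from outside, world axes, zero at the start; "ft_torque": the same for the moment, N m; "finger_gap": finger opening in mm; "grasp_force": force on a finger pad.
Only numpy, scipy, OpenCV 4.12 (cv2) and the standard library are available. Lean on these libraries where they do the work, as an engineer would, in place of code of your own. Each camera call takes 0.05 s, during which the arm holds its last target. There are 200 camera calls.

## Task

The cupboard door's magnetic catch has just been glued: lay it, upright and square, in the gap of the little cam clamp, then turn the red-knobbed crank counter-clockwise (seen from above) until the follower settles on the cam's flat, and let go so that the catch stays clamped. Crank by feel and stop at that flat: cranking on past it squeezes the catch too hard and cracks it. Leave the other things on the shelf as they are.

Things in the scene. Friction and masses are not known exactly. Their poses are not given: they have to be found in the camera images.
- press: the cam clamp, screwed to the shelf: plywood bed 270 x 85 mm, 18 mm thick, spanning x -75 to +195 mm, y +-42 mm. Origin: on the vertical crank axis at shelf height; z up; x is the pressing direction, from the crank towards the gap. The fixed steel jaw's clamping face is at x = 144 mm; fixed jaw and orange pad are 36 mm wide in y and end 46 mm above the shelf.
- gap (a point): middle of the open gap where the catch goes, on the bed's top, 18 mm above the shelf, 126 mm along the clamp's x from the crank axis. The gap is open from x = 108 mm (orange pad) to 144 mm (fixed jaw) while the jaw is back.
- jaw: the sliding jaw, follower plate at its rear, orange pad at its front. Its frame coincides with the clamp's while the jaw is back and moves along the clamp's x: 0 back, 16 mm with the follower on the cam's flat, about 17 mm on the first hump before it. A return spring pushes it back (6 N at 0, 22 N at 16 mm).
- pad_face (a point): front face of the orange pad, 32 mm above the shelf. The pad sits on its own spring (3 N per mm): it meets a catch lying against the fixed jaw after 12 mm of jaw travel and squeezes it with 12 N on the flat, about 14 N on the first hump; 19 mm of jaw travel (21 N) is too much.
- crank: the crank above the cam: aluminium disc 68 mm across and steel arm. Origin on the crank axis at shelf height, z up; the knob lies towards (-0.8206, -0.5716) in its x, y. It starts with the cam clear of the follower; the flat comes after 1.6 to 4.3 rad counter-clockwise. The cam is clamped at any angle on the shaft, so the crank's angle does not tell where the flat is.
- hub (a point): top of the crank's hub, on the crank axis, 59 mm above the shelf. Felt at the knob: under 2 N at first, then 3 to 8 N over the next 1.2 rad; past a first hump the crank pulls forward by itself (1 to 4 N) for 0.3 rad onto the flat, where it stays. Further on it resists with 8 to 16 N and 0.25 rad past the flat is too far. Let go before the hump it springs back.
- knob_mid (a point): middle of the red crank knob, an upright cylinder 22 mm in diameter and 44 mm tall that spins freely on its pin, 62 mm from the crank axis. This point is 78 mm above the shelf, the knob's top at 100 mm, its bottom at 56 mm.
- catch: the magnetic catch: a white plastic block 24 mm (its x) x 46 mm (its y) x 26 mm tall, 60 g, with a black magnet and two thin steel strips on top (to 28 mm). Origin: centre of its underside. In the clamp its 46 mm length lies across the pressing direction; either way round will do.
- kettlebell: bystander: yellow kettlebell, 156 mm wide, 215 mm tall, 6 kg; origin under its centre
- pushup_bar_a: bystander: black push-up bar, 130 x 200 mm, 110 mm tall; origin under its centre, grip along its y
- pushup_bar_b: bystander: the other black push-up bar, the same
- mug: bystander: blue ceramic mug, 82 mm in diameter, 95 mm tall, handle to its +y; origin under its centre
- shoe_horn: bystander: flat wooden shoe horn, 200 mm long along its x, 36 mm wide, 10 mm thick
- glue: bystander: closed yellow glue bottle, 38 mm in diameter, 100 mm tall; origin under its centre
- strike_plate: bystander: steel strike plate of the catch, 16 x 48 x 5 mm, lying flat
There are look-alikes about, which are no part of the job. What is meant by the catch is not purple or yellow, and is the smaller of those in its own colour.

How it is judged:
By the outcome, as a careful person would: the job done as asked, in the order asked, and still so for the second after the job is handed in, with the robot touching nothing.
It also fails if it takes over 72 s, if anything falls off the work surface, if the arm or the gripper's body presses on something with over 40 N, if the wrist force passes 120 N, or if a joint passes its speed limit or range.

## Working session

There is one attempt and no reset: what is moved stays moved. The work goes in short steps, Python scripts to look and compute and a tool call to move; the robot and the scene stay as the last step left them, time stands still between calls to the robot, and variables do not carry over. Pictures are saved under pics/ and viewed, at most 10 in all, crops included, and the job is handed in when it is done.

Besides the shell and the picture viewer there is one more tool, called in YAML: its name, and indented under it one key for each argument. carry_out: Moves the arm, as the interface text tells. Its arguments: {"type":"object","properties":{"motion":{"type":"array"}},"required":["motion"]}

```bash
mkdir -p pics; ls
python3 - <<'E'
from plant import bot, eyes
import cv2
o=bot.get_obs(); print(o)
for n in("scene","top"):
    c=eyes.get_calibration(n); print(n,c)
    cv2.imwrite(f"pics/{n}0.png",eyes.grab_frame(n)[:,:,::-1])
E
```

```text
pics
{'time_s': 0.0, 'qpos': array([-1.36461039e+00,  2.59183927e-01,  2.07631466e-02,  1.33366718e+00,
       -1.23224194e-05,  1.41822003e+00]), 'qd': array([ 0.00058035,  0.00077582,  0.00305084, -0.00021565, -0.00062883,
        0.0001081 ]), 'joint_efforts': array([-2.32500624e-04, -5.55640090e+01,  3.44527745e+01,  1.37343613e-02,
       -2.16493618e-04, -5.03266847e-06]), 'tcp_pos': array([ 193.06236267, -514.71538969,  230.67118756]), 'orientation': array([-3.14031415e+00, -1.84129985e-04,  3.58762128e-01]), 'contact_force': array([ 0.75269566, -1.14660255, -0.08141828]), 'ft_torque': array([-0.01368241, -0.0709603 , -0.05567011]), 'grasp_force': 0.0, 'finger_gap': 85.63884400245426}
scene {'fovy': 51.941346581908014, 'cx': 272.6482296249984, 'cy': 212.62169289008403, 'dist_coeffs': array([-0.07523484,  0.        ,  0.        ,  0.        ,  0.        ]), 'T': array([[-8.48491037e-01, -4.24016517e-01,  3.16659050e-01,
         9.36176663e+02],
       [ 5.29205311e-01, -6.77376160e-01,  5.10982657e-01,
         5.45311257e+02],
       [-2.16779522e-03,  6.01141856e-01,  7.99139393e-01,
         1.00134874e+03],
       [ 0.00000000e+00,  0.00000000e+00,  0.00000000e+00,
         1.00000000e+00]])}
top {'fovy': 57.77831886834879, 'cx': 280.36998006020355, 'cy': 206.3578710141551, 'dist_coeffs': array([0.03482254, 0.        , 0.        , 0.        , 0.        ]), 'T': array([[-2.28268991e-02,  9.88103972e-01, -1.52083771e-01,
         4.46627024e+02],
       [-9.99547860e-01, -2.55348275e-02, -1.58760283e-02,
        -3.31507551e+01],
       [-1.95705995e-02,  1.51652607e-01,  9.88240091e-01,
         9.98217077e+02],
       [ 0.00000000e+00,  0.00000000e+00,  0.00000000e+00,
         1.00000000e+00]])}
```

View pics/top0.png

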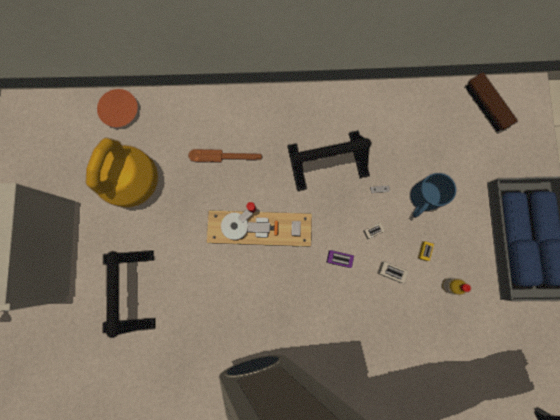

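View pics/scene0.png

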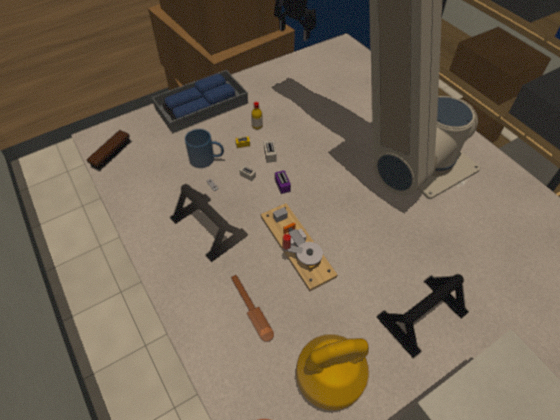

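Top view candidates for the catch: small white block (374,231), larger white block (393,272), purple (341,259) and yellow (427,251). I choose the smaller white one at (374,231). The clamp has its crank at (233,226), knob at (251,208) and fixed jaw at (297,229). I'll check with a crop and measure.

```bash
cat > h.py <<'E'
import numpy as np, cv2
from plant import bot, eyes
def K(c):
    f=210/np.tan(np.radians(c["fovy"])/2); return np.array([[f,0,c["cx"]],[0,f,c["cy"]],[0,0,1]])
def px2w(n,uv,z):
    c=eyes.get_calibration(n); uv=np.array(uv,float).reshape(-1,1,2)
    p=cv2.undistortPoints(uv,K(c),c["dist_coeffs"])[:,0]
    d=np.c_[p[:,0],-p[:,1],-np.ones(len(p))]@c["T"][:3,:3].T; o=c["T"][:3,3]
    return o+d*((z-o[2])/d[:,2])[:,None]
def w2px(n,P):
    c=eyes.get_calibration(n); T=c["T"]; q=(np.array(P,float).reshape(-1,3)-T[:3,3])@T[:3,:3]
    return cv2.projectPoints(q*[1,-1,-1],np.zeros(3),np.zeros(3),K(c),c["dist_coeffs"])[0][:,0]
def crop(n,x0,y0,w,h,s,name,pts=()):
    im=eyes.grab_frame(n)[:,:,::-1][y0:y0+h,x0:x0+w]
    im=cv2.resize(im,None,fx=s,fy=s,interpolation=cv2.INTER_CUBIC)
    for u,v in pts: cv2.circle(im,(int((u-x0+.5)*s),int((v-y0+.5)*s)),2,(0,255,0),-1)
    cv2.imwrite("pics/"+name,im)
E
python3 - <<'E'
from h import *
im=eyes.grab_frame("top")
# white blob of the small catch
sub=im[220:242,362:388].astype(int); 
m=(sub.min(2)>0)
hsv=cv2.cvtColor(im,cv2.COLOR_RGB2HSV)
print(im[236:238,360:364].tolist(), sub.min(2).tolist())
a=px2w("top",[[374,231],[393,272]],26); print(a)
print("hub",px2w("top",[[233,226]],59),"knobtop",px2w("top",[[251,207]],100))
print("bed corners",px2w("top",[[208,210],[312,214],[312,247],[208,243]],18))
crop("top",200,185,200,100,4,"crop1.png")
E
```

```text
[[[155, 139, 122], [152, 137, 121], [159, 143, 126], [159, 144, 125]], [[156, 141, 124], [155, 142, 124], [158, 143, 125], [160, 147, 128]]] [[122, 120, 119, 119, 120, 118, 124, 121, 122, 121, 124, 130, 123, 122, 123, 124, 124, 124, 121, 122, 118, 119, 120, 120, 118, 122], [124, 121, 118, 117, 125, 120, 126, 121, 125, 122, 118, 126, 124, 122, 120, 123, 121, 123, 125, 123, 120, 119, 120, 120, 119, 114], [121, 124, 118, 122, 123, 120, 129, 115, 124, 121, 121, 120, 123, 124, 126, 123, 116, 118, 127, 125, 118, 126, 116, 120, 119, 123], [120, 121, 121, 120, 122, 119, 125, 123, 122, 123, 126, 120, 116, 121, 124, 126, 112, 124, 130, 126, 121, 122, 119, 121, 116, 119], [124, 123, 126, 121, 121, 124, 120, 122, 127, 120, 116, 120, 121, 131, 121, 132, 131, 133, 134, 129, 118, 120, 119, 120, 122, 118], [127, 119, 125, 124, 125, 124, 122, 121, 125, 118, 123, 119, 127, 137, 131, 123, 108, 122, 134, 134, 125, 119, 122, 121, 121, 122], [120, 118, 124, 122, 122, 128, 124, 122, 121, 124, 117, 118, 120, 113, 105, 105, 100, 109, 131, 137, 129, 123, 120, 119, 121, 121], [120, 124, 122, 124, 125, 115, 119
[... 1528 characters left out ...]
 122, 123, 124, 128, 123, 121, 123, 121, 119, 121, 124, 123, 114], [125, 123, 119, 120, 121, 119, 128, 123, 125, 125, 129, 128, 127, 124, 125, 123, 124, 120, 122, 116, 117, 120, 122, 121, 124, 127], [124, 125, 124, 125, 126, 122, 123, 123, 124, 124, 126, 128, 125, 121, 122, 120, 119, 120, 120, 115, 119, 122, 128, 125, 124, 121]]
[[ 526.74913142 -254.02246553   26.        ]
 [ 423.38878285 -294.63269204   26.        ]]
hub [[544.89315798 100.62408544  59.        ]] knobtop [[585.11839186  51.52031715 100.        ]]
bed corners [[592.7439056  171.59689248  18.        ]
 [575.31167037 -98.96025401  18.        ]
 [490.2149573  -95.91415492  18.        ]
 [506.89991714 171.01586968  18.        ]]
```

View pics/crop1.png

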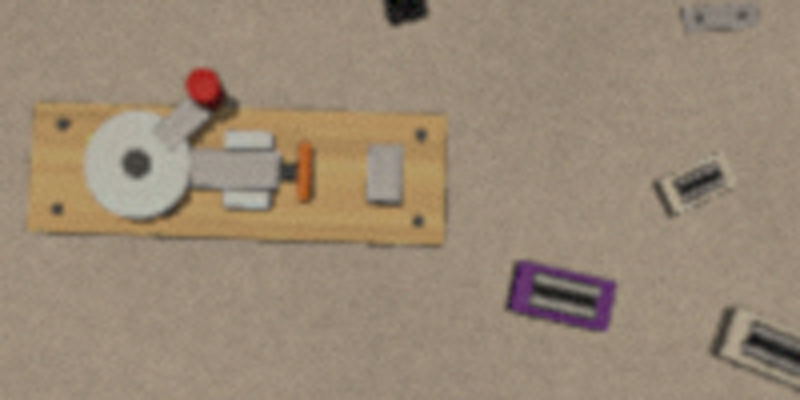

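The crop shows the small white block with its magnet at px (374,230), long side about 45 mm. The larger one at (393,272) is about 60 mm, so the choice holds. The clamp points are clear, so I'll fit both poses and check them in the scene view.

```bash
cat > fit.py <<'E'
from h import *
from scipy.optimize import least_squares
def cp(l): return np.array([[200+a/4-.5,185+b/4-.5] for a,b in l])
def place(p,m):
    c,s=np.cos(p[2]),np.sin(p[2]); m=np.array(m,float)
    return np.c_[p[0]+c*m[:,0]-s*m[:,1],p[1]+s*m[:,0]+c*m[:,1],m[:,2]]
CL=[(-75,42.5,18),(195,42.5,18),(195,-42.5,18),(-75,-42.5,18),(0,0,59),(144,18,46),(144,-18,46),(108,18,46),(108,-18,46)]
CT=[(-12,-23,26),(-12,23,26),(12,23,26),(12,-23,26)]
def fit(m,uv,p0):
    r=least_squares(lambda p:(w2px("top",place(p,m))-uv).ravel(),p0,x_scale=[10,10,.1]); return r.x,np.abs(r.fun).max()
if __name__=="__main__":
    clp,e=fit(CL,cp([(36,103),(446,115),(442,243),(28,231),(137,163),(369,145),(367,202),(312,143),(310,202)]),[540,100,-1.6]); print("clamp",clp,e)
    ctp,e2=fit(CT,cp([(735,183),(675,214),(661,179),(720,153)]),[526,-254,-1.2]) ; print("catch",ctp,e2)
    print("gap",place(clp,[(126,0,18)]), "knob", px2w("top",cp([(204,85)]),100)-[*clp[:2],0])
    pts=np.vstack([place(clp,CL),place(ctp,CT)])
    crop("scene",220,130,130,160,3.7,"crop2.png",w2px("scene",pts))
E
python3 fit.py
```

```text
clamp [546.31301822  99.1927515   -1.62748234] 0.856808631782144
catch [ 5.29177337e+02 -2.54009376e+02  4.09577693e-01] 1.0989611694974428
gap [[539.17440527 -26.60486455  18.        ]] knob [[ 41.86059386 -46.50888604 100.        ]]
```

View pics/crop2.png

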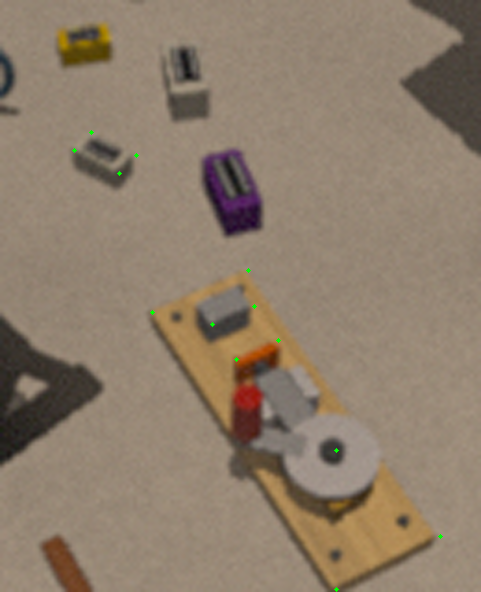

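The projected points sit within about 1–2 px in the scene view: the catch at crop (103,155) and the clamp corners and hub all match. Now the approach.

```bash
cat > go.py <<'E'
from h import *
from scipy.spatial.transform import Rotation as R
def units(cur,curR,tgt,yaw):
    """shift (30mm) and turn (6deg) units, tool axes, to a down-pointing pose with that yaw"""
    T=R.from_euler("xyz",[np.pi,0,yaw])
    return np.round(np.r_[curR.inv().apply(np.array(tgt)-cur)/30,np.degrees((curR.inv()*T).as_rotvec())/6],3)
def show(tgt,yaw):
    o=bot.get_obs(); print(units(o["tcp_pos"],R.from_euler("xyz",o["orientation"]),tgt,yaw))
E
python3 -c "
from go import *
print(units(np.array([193.126,-514.975,231.279]),R.from_euler('xyz',[np.pi,0,.3588]),[529,-254,110],.4096))"
```

```text
[13.538 -4.214  4.043  0.     0.    -0.485]
```

carry_out:
  motion: [1.9,-0.6,0,0,0,-0.07,0.85,3.8,-1.2,0.6,0,0,-0.14,0.85,5.7,-1.8,1.2,0,0,-0.2,0.85,7.6,-2.4,1.8,0,0,-0.28,0.85,9.5,-3.0,2.4,0,0,-0.35,0.85,11.4,-3.6,3.0,0,0,-0.42,0.85,13.0,-4.05,3.6,0,0,-0.48,0.85,13.54,-4.21,4.04,0,0,-0.48,0.85]

```text
time_s: 1.25
tcp_pos: [530.7, -252.0, 109.0]
orientation: [-3.141, 0.0, 0.412]
contact_force: [-0.3, 0.2, -0.4]
finger_gap: 72.5
grasp_force: 0.0
```

```bash
python3 -c "
from go import *
show([529,-254,4],.4096); o=bot.get_obs(); print(o['tcp_pos'],o['orientation'])
crop('scene',215,130,90,80,7,'crop3.png')
im=eyes.grab_frame('scene')"
```

```text
[-7.800e-02  4.000e-02  3.499e+00 -7.000e-03  2.000e-03  2.300e-02]
[ 530.71284222 -252.02292361  108.96680779] [-3.14084326e+00  2.15754796e-04  4.12052478e-01]
```

View pics/crop3.png

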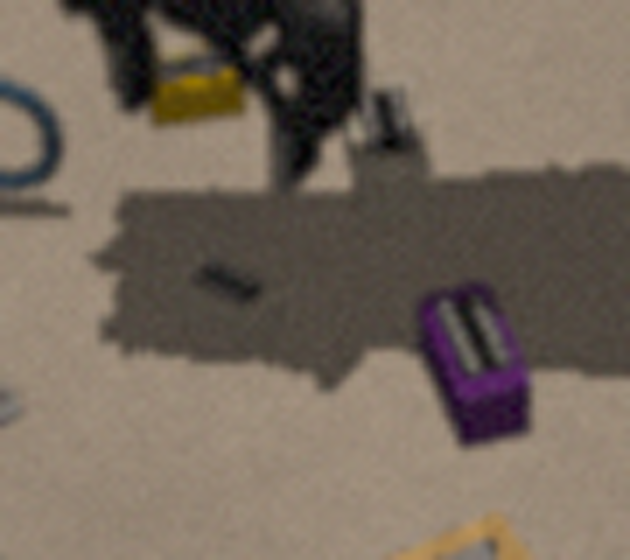

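The view shows the catch in the arm's shadow with the gripper above it and nothing in the way. Descend and close.

carry_out:
  motion: [-0.04,0.02,1.2,0,0,0,0.85,-0.08,0.04,2.4,0,0,0,0.85,-0.08,0.04,3.2,0,0,0,0.85,-0.08,0.04,3.5,0,0,0,0.85,-0.08,0.04,3.5,0,0,0,0.3,-0.08,0.04,3.5,0,0,0,0.3,-0.08,0.04,3.5,0,0,0,0.3,-0.08,0.04,3.5,0,0,0,0.3]

```text
time_s: 2.35
tcp_pos: [528.0, -256.8, 6.5]
orientation: [3.139, -0.001, 0.409]
contact_force: [-2.3, -0.4, 6.4]
finger_gap: 44.6
grasp_force: 62.5
```

```bash
python3 -c "
from go import *
o=bot.get_obs(); print(o['tcp_pos'],o['orientation'],o['finger_gap'],o['grasp_force'],o['contact_force'])
crop('top',335,195,80,70,8,'crop4.png')"
```

```text
[ 527.95561939 -256.81911404    6.49031413] [ 3.13928171e+00 -8.69890913e-04  4.09007325e-01] 44.598195401734486 62.526386976242065 [-2.34026953 -0.39495722  6.39891044]
```

```bash
python3 -c "
from go import *
print(units(np.array([527.3,-256.1,5]),R.from_euler('xyz',[np.pi,0,.409]),[539.2,-26.6,95],1.514))"
```

```text
[  3.406  -6.861  -3.     -0.      0.    -10.552]
```

carry_out:
  motion: [0,0,-1.5,0,0,0,0.3,0,0,-3.0,0,0,0,0.3,0.5,-1.1,-3.0,0,0,-1.76,0.3,1.1,-2.3,-3.0,0,0,-3.5,0.3,1.7,-3.5,-3.0,0,0,-5.25,0.3,2.3,-4.7,-3.0,0,0,-7.0,0.3,2.9,-5.9,-3.0,0,0,-8.8,0.3,3.4,-6.86,-3.0,0,0,-10.55,0.3]

```text
time_s: 3.4
tcp_pos: [539.1, -25.2, 95.7]
orientation: [3.141, 0.0, 1.521]
contact_force: [0.4, 0.1, 0.1]
finger_gap: 44.9
grasp_force: 61.6
```

```bash
python3 -c "
from go import *
o=bot.get_obs(); print(o['tcp_pos'],o['orientation'],o['finger_gap'],o['grasp_force'],o['contact_force'])
crop('scene',235,150,100,120,5,'crop5.png')"
```

```text
[539.13224249 -25.16509179  95.65905878] [3.14079189e+00 1.23585997e-05 1.52077802e+00] 44.862664113716264 61.59916162490845 [0.3585941  0.1000802  0.13346181]
```

View pics/crop5.png

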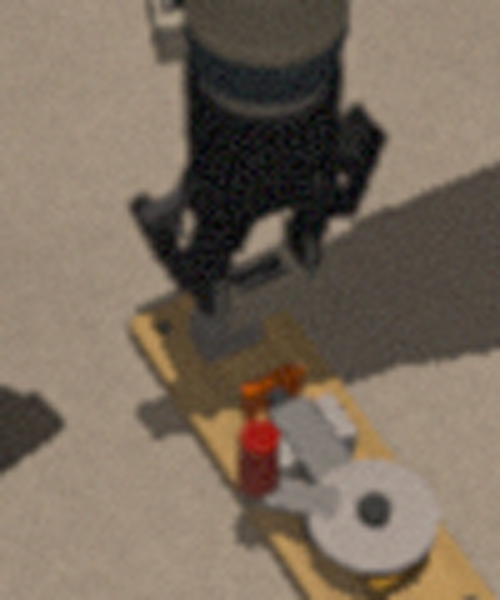

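The view shows the catch held level, magnet at crop (260,271), above the gap, with the fingers either side.

```bash
python3 -c "
from go import *
w=px2w('scene',[[235+260/5-.5,150+271/5-.5],[235+232/5-.5,150+283/5-.5],[235+284/5-.5,150+261/5-.5]],117.5);print(w)
print(px2w('scene',[[220+236/3.7-.5,130+361/3.7-.5],[220+280/3.7-.5,130+343/3.7-.5]],46))
print(w2px('scene',[[539,-25.2,117]]))
"
```

```text
[[539.95709949 -25.3685779  117.5       ]
 [556.59476592 -26.44287173 117.5       ]
 [525.68602192 -24.28136098 117.5       ]]
[[559.11085625  -8.80204917  46.        ]
 [522.84206438  -5.20452994  46.        ]]
[[286.83842927 203.7083541 ]]
```

carry_out:
  motion: [-0.02,0,0.5,0,0,0,0.3,-0.05,0,1.0,0,0,0,0.3,-0.05,0,1.5,0,0,0,0.3,-0.05,0,1.9,0,0,0,0.3,-0.05,0,2.15,0,0,0,0.3,-0.05,0,2.25,0,0,0,0.3,-0.05,0,2.32,0,0,0,0.3,-0.05,0,2.32,0,0,0,0.3]

```text
time_s: 4.45
tcp_pos: [539.2, -28.2, 25.7]
orientation: [3.141, 0.0, 1.514]
contact_force: [-0.5, -0.3, -0.2]
finger_gap: 44.8
grasp_force: 61.6
```

carry_out:
  motion: [0,0,0.03,0,0,0,0.3,0,0,0.05,0,0,0,0.3,0,0,0.05,0,0,0,0.3,0,0,0.05,0,0,0,0.6,0,0,0.05,0,0,0,0.75,0,0,-0.5,0,0,0,0.75,0,0,-2.0,0,0,0,0.75,0,0,-3.5,0,0,0,0.75]

```text
time_s: 5.45
tcp_pos: [538.7, -28.2, 131.3]
orientation: [-3.14, -0.0, 1.514]
contact_force: [1.2, 0.1, 0.8]
finger_gap: 64.0
grasp_force: 0.0
```

```bash
python3 -c "
from go import *
o=bot.get_obs(); print(o['tcp_pos'],o['orientation'],o['finger_gap'])
crop('scene',235,150,100,120,5,'crop6.png')"
```

```text
[538.71565581 -28.21328942 131.33286258] [-3.14049469e+00 -1.61658589e-04  1.51380162e+00] 64.01402958201128
```

View pics/crop6.png

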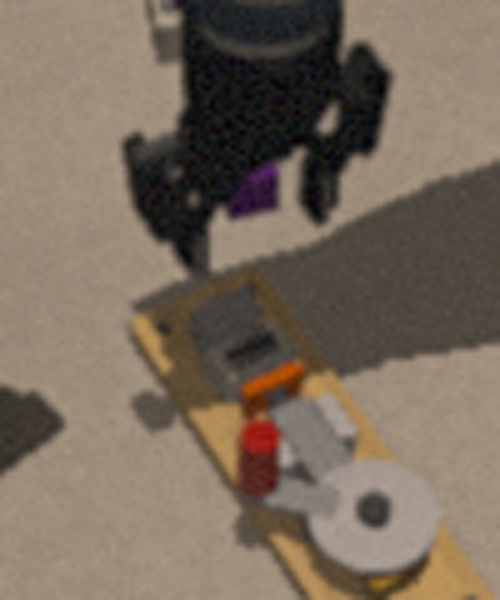

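The catch stands upright between the fixed jaw and the pad, magnet at crop (252,347). Next is the knob.

```bash
python3 -c "
from go import *
print(px2w('scene',[[235+262/5-.5,150+433/5-.5]],100))
print(units(np.array([539.1,-28.1,130.4]),R.from_euler('xyz',[np.pi,0,1.514]),[588,53,67],1.514))"
```

```text
[[587.73364051  50.6462795  100.        ]]
[2.792 1.474 2.113 0.    0.    0.   ]
```

carry_out:
  motion: [1.4,0.75,0,0,0,0,0.75,2.75,1.47,0,0,0,0,0.75,2.75,1.47,1.0,0,0,0,0.75,2.75,1.47,1.8,0,0,0,0.75,2.75,1.47,2.1,0,0,0,0.75,2.75,1.47,2.1,0,0,0,0.4,2.75,1.47,2.1,0,0,0,0.1,2.75,1.47,2.1,0,0,0,0.1]

```text
time_s: 6.5
tcp_pos: [588.3, 51.6, 68.7]
orientation: [3.14, -0.0, 1.514]
contact_force: [-0.4, 0.5, 4.3]
finger_gap: 20.3
grasp_force: 58.5
```

carry_out:
  motion: [0,0,0,0,0,0,0.1,0,0,0,0,0,0,0.1,0,0,0,0,0,0,0.1,0,0,0,0,0,0,0.1,0,0,0,0,0,0,0.1,0,0,0,0,0,0,0.1,0,0,0,0,0,0,0.1,0,0,0,0,0,0,0.1]

```text
time_s: 7.5
tcp_pos: [588.4, 51.6, 68.7]
orientation: [3.139, -0.0, 1.514]
contact_force: [-1.2, 0.5, 5.7]
finger_gap: 20.5
grasp_force: 58.6
```

```bash
cat > arc.py <<'E'
import sys
from go import *
# arc.py Cx Cy r x0 y0 a_end [hold rows]: rows from cmd (x0,y0) along the circle; prints units and end cmd; felt force split
Cx,Cy,r,x0,y0,ae=map(float,sys.argv[1:7]); hold=int(sys.argv[7]) if len(sys.argv)>7 else 2
yaw=1.5138; tx=np.array([np.cos(yaw),np.sin(yaw)]); ty=np.array([np.sin(yaw),-np.cos(yaw)])
a0=np.arctan2(y0-Cy,x0-Cx); n=8-hold
for a in np.r_[a0+(ae-a0)*np.arange(1,n+1)/n]:
    d=np.array([Cx+r*np.cos(a)-x0,Cy+r*np.sin(a)-y0]); print(np.round([d@tx/30,d@ty/30],2))
print("a0",round(a0,3),"end",np.round([x0+d[0],y0+d[1]],2))
E
python3 arc.py 546.8 98.6 62 587.8 51.8 -0.5
```

```text
[0.09 0.08]
[0.18 0.16]
[0.28 0.23]
[0.38 0.3 ]
[0.49 0.36]
[0.59 0.41]
a0 -0.851 end [601.21  68.88]
```

carry_out:
  motion: [0.09,0.08,0,0,0,0,0.1,0.18,0.16,0,0,0,0,0.1,0.28,0.23,0,0,0,0,0.1,0.38,0.3,0,0,0,0,0.1,0.49,0.36,0,0,0,0,0.1,0.59,0.41,0,0,0,0,0.1,0.59,0.41,0,0,0,0,0.1,0.59,0.41,0,0,0,0,0.1]

```text
time_s: 8.5
tcp_pos: [601.3, 68.9, 68.6]
orientation: [3.14, -0.0, 1.514]
contact_force: [-2.6, 1.5, 6.6]
finger_gap: 20.2
grasp_force: 58.7
```

```bash
python3 arc.py 546.8 98.6 62 601.2 68.9 -0.2
```

```text
[0.09 0.04]
[0.19 0.08]
[0.29 0.11]
[0.39 0.14]
[0.49 0.16]
[0.59 0.18]
a0 -0.5 end [607.56  86.28]
```

carry_out:
  motion: [0.09,0.04,0,0,0,0,0.1,0.19,0.08,0,0,0,0,0.1,0.29,0.11,0,0,0,0,0.1,0.39,0.13,0,0,0,0,0.1,0.49,0.15,0,0,0,0,0.1,0.59,0.17,0,0,0,0,0.1,0.59,0.17,0,0,0,0,0.1,0.59,0.17,0,0,0,0,0.1]

```text
time_s: 9.5
tcp_pos: [607.0, 86.2, 68.6]
orientation: [3.141, -0.0, 1.514]
contact_force: [-3.8, 0.4, 8.6]
finger_gap: 20.4
grasp_force: 58.7
```

```bash
python3 arc.py 546.8 98.6 62 607.3 86.3 0.1
```

```text
[0.1  0.02]
[0.2  0.03]
[0.31 0.03]
[0.41 0.03]
[0.51 0.02]
[0.62 0.  ]
a0 -0.201 end [608.49 104.79]
```

carry_out:
  motion: [0.1,0.01,0,0,0,0,0.1,0.2,0.02,0,0,0,0,0.1,0.31,0.01,-0.01,0,0,0,0.1,0.41,0.01,-0.01,0,0,0,0.1,0.51,0,-0.02,0,0,0,0.1,0.62,-0.03,-0.02,0,0,0,0.1,0.62,-0.03,-0.02,0,0,0,0.1,0.62,-0.03,-0.02,0,0,0,0.1]

```text
time_s: 10.5
tcp_pos: [607.4, 104.7, 68.7]
orientation: [3.141, -0.0, 1.514]
contact_force: [-2.2, -0.0, 5.5]
finger_gap: 20.5
grasp_force: 58.7
```

```bash
python3 arc.py 546 98.6 62 607.6 104.8 0.4
```

```text
[ 0.1  -0.02]
[ 0.2  -0.04]
[ 0.3  -0.07]
[ 0.4 -0.1]
[ 0.49 -0.14]
[ 0.59 -0.18]
a0 0.1 end [603.11 122.74]
```

Still free (tangential force under 0.5 N).

carry_out:
  motion: [0.1,-0.02,0,0,0,0,0.1,0.2,-0.04,0,0,0,0,0.1,0.3,-0.07,0,0,0,0,0.1,0.4,-0.1,0,0,0,0,0.1,0.49,-0.14,0,0,0,0,0.1,0.58,-0.18,0,0,0,0,0.1,0.58,-0.18,0,0,0,0,0.1,0.58,-0.18,0,0,0,0,0.1]

```text
time_s: 11.5
tcp_pos: [602.6, 122.1, 68.6]
orientation: [-3.142, 0.0, 1.514]
contact_force: [-4.3, -2.2, 6.7]
finger_gap: 20.1
grasp_force: 58.7
```

```bash
python3 arc.py 546 98.4 62 603.2 122.5 0.7
```

```text
[ 0.09 -0.05]
[ 0.18 -0.1 ]
[ 0.27 -0.16]
[ 0.35 -0.22]
[ 0.43 -0.29]
[ 0.51 -0.36]
a0 0.399 end [593.42 138.34]
```

carry_out:
  motion: [0.09,-0.06,0,0,0,0,0.1,0.18,-0.11,0,0,0,0,0.1,0.26,-0.17,0,0,0,0,0.1,0.34,-0.23,0,0,0,0,0.1,0.42,-0.3,0,0,0,0,0.1,0.49,-0.38,0,0,0,0,0.1,0.49,-0.38,0,0,0,0,0.1,0.49,-0.38,0,0,0,0,0.1]

```text
time_s: 12.5
tcp_pos: [593.0, 137.2, 68.6]
orientation: [3.14, 0.001, 1.513]
contact_force: [0.9, -4.3, 5.5]
finger_gap: 20.1
grasp_force: 58.7
```

```bash
python3 arc.py 545.8 98.3 61.5 592.7 137.8 1.0
```

```text
[ 0.08 -0.07]
[ 0.15 -0.14]
[ 0.21 -0.22]
[ 0.27 -0.31]
[ 0.33 -0.39]
[ 0.38 -0.48]
a0 0.7 end [579.03 150.05]
```

Resistance has begun (about 4 N tangential). Continue.

carry_out:
  motion: [0.08,-0.07,0,0,0,0,0.1,0.15,-0.14,0,0,0,0,0.1,0.21,-0.22,0,0,0,0,0.1,0.27,-0.31,0,0,0,0,0.1,0.33,-0.39,0,0,0,0,0.1,0.38,-0.48,0,0,0,0,0.1,0.38,-0.48,0,0,0,0,0.1,0.38,-0.48,0,0,0,0,0.1]

```text
time_s: 13.5
tcp_pos: [579.5, 149.0, 68.7]
orientation: [3.14, 0.001, 1.513]
contact_force: [1.8, -5.9, 4.9]
finger_gap: 20.5
grasp_force: 58.7
```

```bash
python3 arc.py 545.8 98.0 61.5 579 150 1.25
```

```text
[ 0.03 -0.08]
[ 0.07 -0.15]
[ 0.1  -0.23]
[ 0.13 -0.31]
[ 0.16 -0.39]
[ 0.19 -0.47]
a0 1.003 end [565.19 156.36]
```

carry_out:
  motion: [0.03,-0.08,0,0,0,0,0.1,0.07,-0.15,0,0,0,0,0.1,0.1,-0.23,0,0,0,0,0.1,0.13,-0.31,0,0,0,0,0.1,0.16,-0.39,0,0,0,0,0.1,0.18,-0.47,0,0,0,0,0.1,0.18,-0.47,0,0,0,0,0.1,0.18,-0.47,0,0,0,0,0.1]

```text
time_s: 14.5
tcp_pos: [566.3, 155.5, 68.6]
orientation: [3.139, 0.001, 1.513]
contact_force: [4.6, -4.9, 3.3]
finger_gap: 20.6
grasp_force: 58.5
```

```bash
python3 arc.py 545.8 97.7 61.5 565.2 156.1 1.45
```

```text
[ 0.02 -0.07]
[ 0.03 -0.13]
[ 0.04 -0.2 ]
[ 0.05 -0.27]
[ 0.06 -0.34]
[ 0.07 -0.4 ]
a0 1.25 end [553.21 158.75]
```

carry_out:
  motion: [0.01,-0.07,0,0,0,0,0.1,0.02,-0.13,0,0,0,0,0.1,0.03,-0.2,0,0,0,0,0.1,0.04,-0.27,0,0,0,0,0.1,0.05,-0.34,0,0,0,0,0.1,0.06,-0.4,0,0,0,0,0.1,0.06,-0.4,0,0,0,0,0.1,0.06,-0.4,0,0,0,0,0.1]

```text
time_s: 15.5
tcp_pos: [554.7, 158.3, 68.7]
orientation: [3.138, -0.0, 1.514]
contact_force: [5.2, -3.8, 2.9]
finger_gap: 20.1
grasp_force: 58.6
```

```bash
python3 arc.py 545.8 97.5 61.5 553.3 158.6 1.6
```

```text
[ 0.   -0.05]
[ 0.  -0.1]
[ 0.   -0.16]
[ 0.   -0.21]
[-0.   -0.26]
[-0.01 -0.31]
a0 1.449 end [544.   158.97]
```

carry_out:
  motion: [0,-0.05,0,0,0,0,0.1,0,-0.1,0,0,0,0,0.1,0,-0.16,0,0,0,0,0.1,0,-0.21,0,0,0,0,0.1,-0.01,-0.26,0,0,0,0,0.1,-0.01,-0.31,0,0,0,0,0.1,-0.01,-0.31,0,0,0,0,0.1,-0.01,-0.31,0,0,0,0,0.1]

```text
time_s: 16.5
tcp_pos: [544.7, 158.9, 68.6]
orientation: [3.14, -0.001, 1.514]
contact_force: [3.8, -0.6, 6.4]
finger_gap: 20.6
grasp_force: 58.7
```

```bash
python3 arc.py 545.8 97.5 61.5 544 158.8 1.72
```

```text
[ 0.   -0.04]
[-0.   -0.08]
[-0.01 -0.12]
[-0.01 -0.16]
[-0.02 -0.2 ]
[-0.03 -0.24]
a0 1.6 end [536.66 158.32]
```

Resistance is falling (3.8 N), so the hump is near. Small steps from here.

carry_out:
  motion: [0,-0.04,0,0,0,0,0.1,0,-0.08,0,0,0,0,0.1,-0.01,-0.12,0,0,0,0,0.1,-0.01,-0.16,0,0,0,0,0.1,-0.02,-0.19,0,0,0,0,0.1,-0.02,-0.19,0,0,0,0,0.1,-0.02,-0.19,0,0,0,0,0.1,-0.02,-0.19,0,0,0,0,0.1]

```text
time_s: 17.5
tcp_pos: [538.4, 158.5, 68.6]
orientation: [3.14, -0.0, 1.514]
contact_force: [2.7, -1.4, 7.2]
finger_gap: 20.5
grasp_force: 58.8
```

```bash
python3 arc.py 545.8 97.5 61.5 538 158.5 1.8
```

```text
[-0.01 -0.03]
[-0.01 -0.07]
[-0.02 -0.1 ]
[-0.03 -0.14]
[-0.04 -0.17]
[-0.05 -0.2 ]
a0 1.698 end [531.83 157.39]
```

carry_out:
  motion: [-0.01,-0.03,0,0,0,0,0.1,-0.01,-0.07,0,0,0,0,0.1,-0.02,-0.1,0,0,0,0,0.1,-0.03,-0.14,0,0,0,0,0.1,-0.04,-0.17,0,0,0,0,0.1,-0.05,-0.2,0,0,0,0,0.1,-0.05,-0.2,0,0,0,0,0.1,-0.05,-0.2,0,0,0,0,0.1]

```text
time_s: 18.5
tcp_pos: [532.0, 157.4, 68.6]
orientation: [3.141, -0.0, 1.514]
contact_force: [1.3, -0.9, 8.0]
finger_gap: 20.5
grasp_force: 59.0
```

```bash
python3 arc.py 545.8 97.5 61.5 531.9 157.3 1.9
```

```text
[-0.01 -0.03]
[-0.02 -0.07]
[-0.03 -0.1 ]
[-0.04 -0.13]
[-0.05 -0.16]
[-0.06 -0.2 ]
a0 1.799 end [525.92 155.7 ]
```

carry_out:
  motion: [-0.01,-0.03,0,0,0,0,0.1,-0.02,-0.07,0,0,0,0,0.1,-0.03,-0.1,0,0,0,0,0.1,-0.04,-0.13,0,0,0,0,0.1,-0.05,-0.16,0,0,0,0,0.1,-0.06,-0.2,0,0,0,0,0.1,-0.06,-0.2,0,0,0,0,0.1,-0.06,-0.2,0,0,0,0,0.1]

```text
time_s: 19.5
tcp_pos: [525.7, 155.6, 68.6]
orientation: [3.141, 0.0, 1.514]
contact_force: [0.7, -2.8, 9.1]
finger_gap: 20.6
grasp_force: 59.1
```

```bash
python3 arc.py 545.8 97.5 61.5 525.8 155.7 1.98
```

```text
[-0.01 -0.02]
[-0.02 -0.05]
[-0.03 -0.07]
[-0.04 -0.1 ]
[-0.06 -0.12]
[-0.07 -0.15]
a0 1.902 end [521.33 153.92]
```

carry_out:
  motion: [-0.01,-0.02,-0.01,0,0,0,0.1,-0.02,-0.05,-0.02,0,0,0,0.1,-0.03,-0.07,-0.03,0,0,0,0.1,-0.04,-0.1,-0.03,0,0,0,0.1,-0.06,-0.12,-0.03,0,0,0,0.1,-0.07,-0.15,-0.03,0,0,0,0.1,-0.07,-0.15,-0.03,0,0,0,0.1,-0.07,-0.15,-0.03,0,0,0,0.1]

```text
time_s: 20.5
tcp_pos: [520.7, 153.7, 68.7]
orientation: [-3.141, 0.001, 1.514]
contact_force: [-0.2, -4.8, 0.7]
finger_gap: 20.4
grasp_force: 58.6
```

```bash
python3 arc.py 545.8 97.5 61.5 521.2 153.9 2.06
```

```text
[-0.01 -0.02]
[-0.03 -0.05]
[-0.04 -0.07]
[-0.05 -0.09]
[-0.06 -0.12]
[-0.08 -0.14]
a0 1.982 end [516.9  151.79]
```

It now pulls forward (+2.1 N): past the hump, heading onto the flat.

carry_out:
  motion: [-0.02,-0.02,0,0,0,0,0.1,-0.03,-0.05,0,0,0,0,0.1,-0.05,-0.07,0,0,0,0,0.1,-0.06,-0.09,0,0,0,0,0.1,-0.08,-0.12,0,0,0,0,0.1,-0.09,-0.14,0,0,0,0,0.1,-0.09,-0.14,0,0,0,0,0.1,-0.09,-0.14,0,0,0,0,0.1]

```text
time_s: 21.5
tcp_pos: [516.7, 151.6, 68.8]
orientation: [-3.141, -0.0, 1.514]
contact_force: [-0.1, -1.9, -6.5]
finger_gap: 20.2
grasp_force: 58.8
```

```bash
python3 arc.py 545.8 97.2 61.5 516.9 151.4 2.13
```

```text
[-0.01 -0.02]
[-0.02 -0.04]
[-0.04 -0.06]
[-0.05 -0.08]
[-0.06 -0.1 ]
[-0.08 -0.12]
a0 2.061 end [513.17 149.33]
```

carry_out:
  motion: [-0.01,-0.02,0.01,0,0,0,0.1,-0.02,-0.04,0.02,0,0,0,0.1,-0.04,-0.06,0.02,0,0,0,0.1,-0.05,-0.08,0.02,0,0,0,0.1,-0.06,-0.1,0.02,0,0,0,0.1,-0.08,-0.12,0.02,0,0,0,0.1,-0.08,-0.12,0.02,0,0,0,0.1,-0.08,-0.12,0.02,0,0,0,0.1]

```text
time_s: 22.5
tcp_pos: [513.9, 149.9, 68.7]
orientation: [3.14, -0.001, 1.514]
contact_force: [5.5, 4.4, -2.9]
finger_gap: 20.5
grasp_force: 59.0
```

```bash
python3 arc.py 545.8 97.2 61.5 513.1 149.2 2.19
```

```text
[-0.01 -0.02]
[-0.02 -0.03]
[-0.03 -0.05]
[-0.05 -0.06]
[-0.06 -0.08]
[-0.07 -0.1 ]
a0 2.132 end [510.11 147.28]
```

It now resists with 7 N, so it sits at the flat's far edge. Ease back about 2 mm and check the force before releasing.

carry_out:
  motion: [0.02,0.03,0,0,0,0,0.1,0.04,0.06,0,0,0,0,0.1,0.04,0.06,0,0,0,0,0.1,0.04,0.06,0,0,0,0,0.1,0.04,0.06,0,0,0,0,0.1,0.04,0.06,0,0,0,0,0.1,0.04,0.06,0,0,0,0,0.1,0.04,0.06,0,0,0,0,0.1]

```text
time_s: 23.5
tcp_pos: [515.0, 150.5, 68.6]
orientation: [3.141, -0.0, 1.514]
contact_force: [-0.5, 3.9, 5.2]
finger_gap: 20.4
grasp_force: 59.4
```

carry_out:
  motion: [0,0,0,0,0,0,0.35,0,0,0,0,0,0,0.6,0,0,0,0,0,0,0.7,0,0,0,0,0,0,0.7,0,0,-0.5,0,0,0,0.7,0,0,-1.5,0,0,0,0.7,0,0,-3.0,0,0,0,0.7,0,0,-4.5,0,0,0,0.7]

```text
time_s: 24.5
tcp_pos: [514.8, 150.4, 205.8]
orientation: [3.141, -0.0, 1.514]
contact_force: [1.2, -0.7, -0.0]
finger_gap: 59.4
grasp_force: 0.0
```

carry_out:
  motion: [-0.5,-1,-0.5,0,0,0,0.7,-1,-2,-1,0,0,0,0.7,-1.5,-4,-1,0,0,0,0.7,-2,-5,-1,0,0,0,0.7,-2,-5,-1,0,0,0,0.7,-2,-5,-1,0,0,0,0.7,-2,-5,-1,0,0,0,0.7,-2,-5,-1,0,0,0,0.7]

```text
time_s: 25.5
tcp_pos: [362.3, 99.2, 233.2]
orientation: [-3.141, 0.0, 1.514]
contact_force: [0.9, 1.2, 0.9]
finger_gap: 60.2
grasp_force: 0.0
```

```bash
python3 -c "
from go import *
o=bot.get_obs(); print(o['tcp_pos'],o['time_s'],o['contact_force'])
a=eyes.grab_frame('scene')[150:270,235:345,::-1];b=eyes.grab_frame('top')[190:265,200:320,::-1]
r=lambda i,s:cv2.resize(i,s,interpolation=cv2.INTER_CUBIC)
cv2.imwrite('pics/fin.png',np.hstack([r(a,(385,420)),r(b,(410,256+0)) if 0 else cv2.copyMakeBorder(r(b,(410,256)),0,164,0,0,cv2.BORDER_CONSTANT)]))"
```

```text
[362.3186006   99.17456525 233.15134396] 25.5 [0.93574249 1.1819422  0.8689686 ]
```

View pics/fin.png

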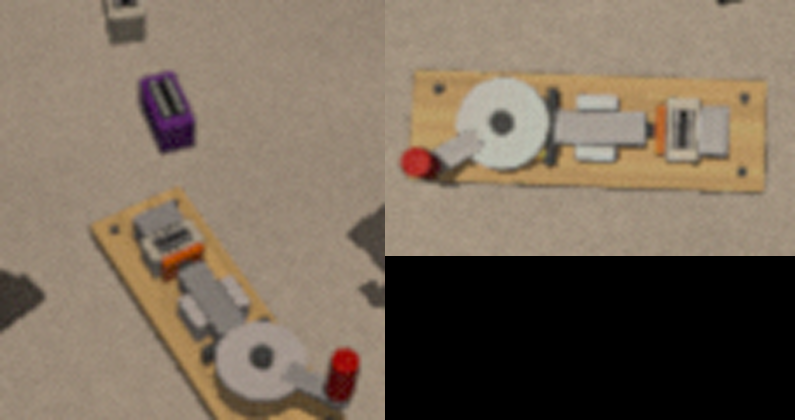

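The catch, at (683,130) in the top view, is square between the orange pad and the fixed jaw. The knob stayed at (420,163) after release, so the follower is on the flat.

```bash
python3 -c "
from plant import bot
print(bot.finish_job())"
```

```text
the job is handed in; nothing more can be done
None
```

The catch is clamped upright and square with the follower resting on the cam's flat, and the job was handed in at about 25.6 s with the arm clear of everything; no verdict came back.

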